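Calibrate the bench scale: two-key hold, then store

TASK

Calibrate the scale with the brass weight standing on its plate: press the two blue keys down fully, both at the same moment with one fingertip on each, hold them down for at least two seconds, and let both come up again. Then press the green key fully down to store the setting, let go and move clear. Do not press the grey key, and leave the weights, bottles and jug standing where they are: nothing is to be picked up or moved.

Things in the scene. Friction and masses are not known exactly. Their poses are not given: they have to be found in the camera images.
- scale: cream bench scale, fixed, 280 (x) by 300 (y) mm; origin on the table under its centre, -x towards its key deck, z up. The deck (its front 90 mm in x) is level, 48 mm above the table, with the four keys in a row across it about 100 mm in front of the origin; the weighing plate (200 by 310 mm, top 84 mm above the table) lies behind, from 50 mm in front of the origin to 150 mm behind it
- key_left_top (a point): top centre of the left-hand blue push key (the one on the scale's +y side of the middle pair; the pair's centres are 54 to 64 mm apart); round, 26 mm across, upright axis, cap standing 10 mm proud of its 12 mm high, 42 mm wide black collar, so this point is 70 mm above the table when the key is up, and sinks with it
- key_right_top (a point): top centre of the right-hand blue push key (the one on the scale's -y side of the middle pair); round, 26 mm across, upright axis, cap standing 10 mm proud of its 12 mm high, 42 mm wide black collar, so this point is 70 mm above the table when the key is up, and sinks with it
- key_green_top (a point): top centre of the green push key (at one end of the row, either end, about 98 mm from the row's middle); round, 26 mm across, upright axis, cap standing 10 mm proud of its 12 mm high, 42 mm wide black collar, so this point is 70 mm above the table when the key is up, and sinks with it
- key_grey_top (a point): top centre of the grey push key (at the other end of the row; not to be pressed); round, 26 mm across, upright axis, cap standing 10 mm proud of its 12 mm high, 42 mm wide black collar, so this point is 70 mm above the table when the key is up, and sinks with it
- key_left (a joint): how far the left blue key is pressed: 0 up, 0.006 m fully down; spring return, about 1.2 N to start it moving and 4 N fully down
- key_right (a joint): how far the right blue key is pressed: 0 up, 0.006 m fully down; spring return, about 1.2 N to start it moving and 4 N fully down
- key_green (a joint): how far the green key is pressed: 0 up, 0.006 m fully down; spring return, about 1.2 N to start it moving and 4 N fully down
- key_grey (a joint): how far the grey key is pressed: 0 up, 0.006 m fully down; spring return, about 1.2 N to start it moving and 4 N fully down
- key_left_base: black collar of the left blue key, fixed on the scale's deck (the key is part of it); origin at the centre of its underside, 48 mm above the table
- key_right_base: black collar of the right blue key, fixed on the scale's deck (the key is part of it); origin at the centre of its underside, 48 mm above the table
- key_green_base: black collar of the green key, fixed on the scale's deck (the key is part of it); origin at the centre of its underside, 48 mm above the table
- weight: loose brass calibration weight with a knob head, 44 mm across, 66 mm high, 0.5 kg, standing on the weighing plate; origin at the centre of its underside
- small_weight: loose smaller brass weight, 28 mm across, 44 mm high, standing on a 20 mm high wooden block (90 by 70 mm) beside the scale; origin at its underside
- jug: loose steel mug-shaped jug, 84 mm across plus handle, 100 mm high, beside the scale; origin at its underside
- bottle1: loose capped dark red bottle, 52 mm across, 95 mm high, standing beside the scale; origin at its underside
- bottle2: loose capped dark red bottle, 52 mm across, 95 mm high, standing beside the scale; origin at its underside
- bottle3: loose capped dark red bottle, 52 mm across, 95 mm high, standing beside the scale; origin at its underside
- bottle4: loose capped dark red bottle, 52 mm across, 95 mm high, standing beside the scale; origin at its underside

How it is judged:
By the outcome, as a careful person would: the job done as asked, in the order asked, and still so for the second after the job is handed in, with the robot touching nothing.
It also fails if it takes over 48 s, if anything falls off the work surface, if the arm or the gripper's body presses on something with over 40 N, if the wrist force passes 120 N, or if a joint passes its speed limit or range.

ROBOT

A 7-joint arm with a two-finger parallel gripper is mounted at the origin on the work surface. World frame = base frame: x ahead of the robot, y to its left, z up, the work surface at z = 0. Lengths are in m, angles in rad, forces in N, time in s.
With the tool pointing down it reaches from about 0.35 to 0.9 m from the base axis. Payload 7.2 kg.
Tool frame: the origin (TCP) lies between the finger pads; the fingertips stand 17 mm ahead of it and the grasp point (between the pads) lies 2 mm behind it; z points along the fingers, y is the direction in which the jaws open and shut (so a half turn about z gives the same grasp; the last joint's range is limited). The gripper opens to 85 mm and grips with 20 to 120 N. Pads are 22 mm wide; open, the fingers measure 114 mm over their backs; the gripper's body (76 mm by 85 mm) begins 54 mm behind the grasp point. The pads swing forward as they close: fully open they stand 13 mm farther back than shut.
Start: joints at [1.224, 0.411, -0.013, 1.596, 0.006, 1.134, -0.082], TCP at [0.172, -0.601, 0.226] pointing down, gripper open.
Joint ranges: [-2.95, 2.95], [-0.29, 1.99], [-1.47, 1.44], [0.14, 2.54], [-1.03, 4.17], [0.13, 1.85], [-2.86, 2.86]. Speed limits (rad/s): [2.39, 2.39, 3.01, 3.01, 3.14, 3.14, 3.14].

INTERFACE

Orientations are given as a 3x3 rotation matrix whose columns are the frame's x, y, z axes.
In Python, from rig import arm, vision gives the robot as it stands. The module is installed in compiled form; this text tells all that it offers.
- The arm moves only by the shell command python3 -m pendant 'ROWS' [FORCE]. ROWS is JSON, one flat list of numbers, 7 for each row, row after row: the turn, a rotation vector about the tool's x, y, z in rad, then the shift along the tool's x, y, z in mm, then the gripper's target within -1 to 1 (fully open at 1, half-way at 0, shut at -1). A call has 1 to 20 rows; each row is the pose to reach, as a shift and turn from the pose commanded when the call began, along the tool's axes at that moment; what a row does not reach only later rows make up. A row lasts 1/12 s, in which the tool goes at most 41.7 mm and 7.16 degrees, less where a joint would pass 70% of its speed; a pose out of reach is approached as far as the arm can. A call with a gripper value outside its range is refused whole. The fingers move at their own pace and stop on an object; FORCE is the grip in N (left out, the last holds). Time passes only in rows, so rows that repeat a pose let the fingers close. It gives the time, the measured TCP pose, the force and the opening at its end, in the units of the state.
- arm.observe(): the state, without advancing time (a new reading comes with each control period).
- vision.read_camera(name): name is "scene" or "top"; returns (picture, depth): 480x640x3 uint8, blue, green, red; 480x640 float32, m along the optical axis (not along the pixel's ray), 0 where there is no reading.
- vision.calibration(name): a dict with "camera_matrix" (3x3 intrinsics, pixels), "position" and "attitude" of the camera in the world. Camera axes: x right, y up, looking along -z (the intrinsics and any distortion apply to the point x, -y, -z); pixel columns grow to the right and rows downward; lengths in m; the calibration is good to about 2 mm. A picture is of the moment at which its call begins. calibration takes no time and is no camera call.
- arm.hand_in(): hands the job in, once; it reports no verdict.
The state is a dict: "clock": time; "joint_positions": joint angles; "joint_vel": joint speeds; "joint_torque": joint torques, N m; "position": TCP position; "orientation": TCP orientation; "force": force on the tool from outside, world axes, zero at the start; "moment": the same for the moment, N m; "gripper_width": finger opening in m.
Only numpy, scipy, OpenCV 4.12 (cv2) and the standard library are available. Lean on these libraries where they do the work, as an engineer would, in place of code of your own. Each camera call takes 0.05 s, during which the arm holds its last target.

## Working session

There is one attempt and no reset: what is moved stays moved. The work goes in short steps, Python scripts to look and compute and a shell command to move; the robot and the scene stay as the last step left them, time stands still between calls to the robot, and variables do not carry over. Pictures are saved under pics/ and viewed, and the job is handed in when it is done.

```bash
mkdir -p pics; ls; python3 - <<'E'
from rig import arm, vision
import cv2,numpy as np
s=arm.observe()
for k in("clock","position","orientation","force","gripper_width"):print(k,s[k])
for n in("scene","top"):
    p,d=vision.read_camera(n);cv2.imwrite(f"pics/{n}0.png",p);np.save(f"{n}_d.npy",d)
    c=vision.calibration(n);print(n,c)
E
```

```text
pics
clock 0.0
position [ 0.17180684 -0.60039885  0.2253546 ]
orientation [[ 9.61384003e-01  2.75209939e-01 -5.36335421e-04]
 [ 2.75210443e-01 -9.61382838e-01  1.50023723e-03]
 [-1.02743473e-04 -1.58990918e-03 -9.99998731e-01]]
force [0.07947355 0.54617625 1.13112813]
gripper_width 0.08521091949780792
scene {'camera_matrix': array([[546.49683235,   0.        , 313.26426593],
       [  0.        , 546.49683235, 236.22580778],
       [  0.        ,   0.        ,   1.        ]]), 'position': array([1.15783978, 0.21617828, 0.82692299]), 'attitude': array([[-0.22310214, -0.75300254,  0.61904169],
       [ 0.97467   , -0.16214544,  0.15403653],
       [-0.01561511,  0.63772724,  0.77010398]])}
top {'camera_matrix': array([[608.88232261,   0.        , 309.17852408],
       [  0.        , 608.88232261, 242.36661827],
       [  0.        ,   0.        ,   1.        ]]), 'position': array([0.52614867, 0.06600937, 1.35015025]), 'attitude': array([[-0.01353819,  0.99795429, -0.0624816 ],
       [-0.99985303, -0.01285368,  0.01134439],
       [ 0.01051807,  0.062626  ,  0.99798164]])}
```

View pics/scene0.png

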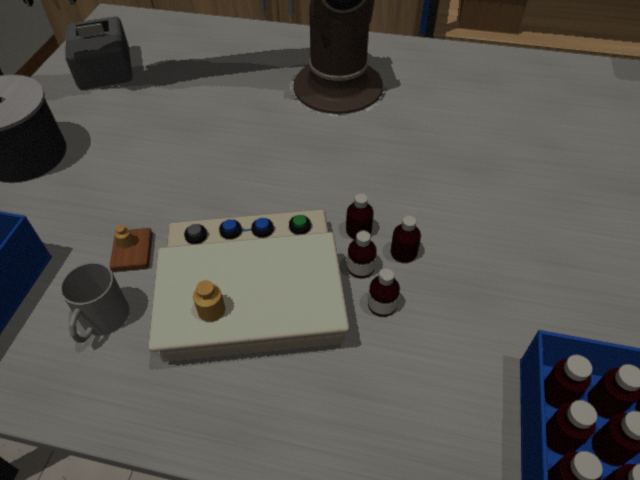

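View pics/top0.png

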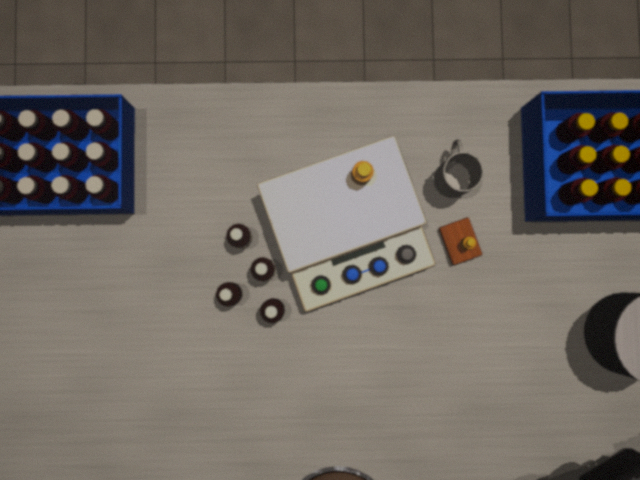

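The top view shows the key row: green at (320,285), blue at (352,274) and (379,266), grey at (406,254). The bottles stand beyond the green end, and the arm is out of the frame. Next I'll measure the key positions.

```bash
cat > h.py <<'E'
import numpy as np,cv2
from rig import vision
def ray(n,u,v,z):
    c=vision.calibration(n);K=c["camera_matrix"];R=np.array(c["attitude"])
    d=R@np.array([(u-K[0,2])/K[0,0],-(v-K[1,2])/K[1,1],-1]);p=np.array(c["position"])
    return p+d*(z-p[2])/d[2]
def blobs(p,lo,hi,roi):
    h=cv2.cvtColor(p,cv2.COLOR_BGR2HSV);m=cv2.inRange(h,lo,hi);x0,y0,x1,y1=roi
    k=np.zeros_like(m);k[y0:y1,x0:x1]=m[y0:y1,x0:x1]
    cs,_=cv2.findContours(k,cv2.RETR_EXTERNAL,cv2.CHAIN_APPROX_NONE)
    return [cv2.fitEllipse(c)+(cv2.contourArea(c),) for c in cs if cv2.contourArea(c)>30]
E
python3 - <<'E'
from h import *
roi={"top":(290,235,425,310),"scene":(170,205,325,250)}
for n in roi:
    p=cv2.imread(f"pics/{n}0.png")
    for nm,lo,hi in(("blue",(100,120,60),(130,255,255)),("green",(45,80,40),(90,255,255))):
        for b in blobs(p,lo,hi,roi[n]):
            print(n,nm,np.round(b[0],1),np.round(b[1],1),b[3],ray(n,*b[0],.068).round(4))
    x0,y0,x1,y1=roi[n]
    cv2.imwrite(f"pics/{n}_crop.png",cv2.resize(p[y0:y1,x0:x1],None,fx=5,fy=5,interpolation=cv2.INTER_CUBIC))
E
```

```text
top blue [351.9 274. ] [11.9 12.5] 114.5 [ 0.5386 -0.0376  0.068 ]
top blue [379.2 265.6] [11.7 12.2] 111.0 [ 0.5554 -0.0954  0.068 ]
top green [320.9 284.7] [12.2 12.6] 119.0 [0.517 0.028 0.068]
scene blue [228.8 224.6] [ 9.6 13.5] 99.0 [ 0.5536 -0.0939  0.068 ]
scene blue [261.4 223. ] [10.  13.2] 101.5 [ 0.537  -0.0363  0.068 ]
scene green [299.1 220.3] [11. 13.] 110.0 [0.5159 0.0303 0.068 ]
```

View pics/top_crop.png

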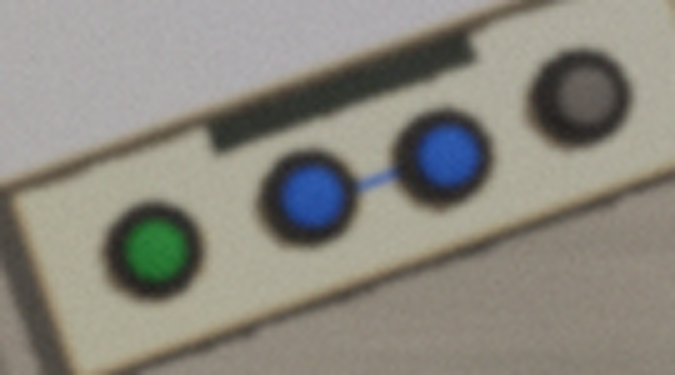

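View pics/scene_crop.png

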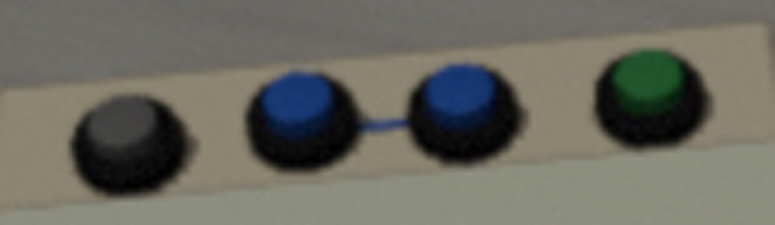

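The caps agree between the two views to about 2 mm. Before moving I'll check the heights of the obstacles near the path (the pot and the grey box) and work out the shift.

```bash
python3 - <<'E'
from h import *
from rig import arm
for n in("scene","top"):
    d=np.load(f"{n}_d.npy");c=vision.calibration(n);K=c["camera_matrix"];R=np.array(c["attitude"])
    v,u=np.mgrid[:480,:640]
    P=np.stack([(u-K[0,2])/K[0,0]*d,-(v-K[1,2])/K[1,1]*d,-d],-1)@R.T+c["position"]
    for nm,(a,b,e,f) in {"pot":(0,80,70,180),"box":(65,15,135,88)}.items() if n=="scene" else {"pot":(580,290,640,385),"box":(560,445,640,480),"bot":(215,220,290,325)}.items():
        q=P[b:f,a:e][(d[b:f,a:e]>0)]; q=q[q[:,2]>.05]
        print(n,nm,len(q),q.min(0).round(3) if len(q) else 0,q.max(0).round(3) if len(q) else 0)
    if n=="top":
        q=P[(d>0)&(P[...,2]>.15)&(P[...,0]>.1)&(abs(P[...,1])<.45)];print("tall",len(q),q.min(0),q.max(0))
s=arm.observe();R=np.array(s["orientation"]);p=np.array(s["position"])
R0=R
for nm,t in {"mid":(.5463,-.0658,.10),"green":(.5165,.029,.1)}.items():
    print(nm,(R.T@(np.array(t)-p)*1000).round(1))
E
```

```text
scene pot 4119 [ 0.314 -0.671  0.05 ] [ 0.489 -0.543  0.157]
scene box 3041 [-0.05 -0.71  0.05] [ 0.158 -0.517  0.138]
top pot 3104 [ 0.316 -0.637  0.05 ] [ 0.491 -0.546  0.155]
top box 651 [ 0.103 -0.636  0.05 ] [ 0.155 -0.539  0.108]
top bot 2428 [0.439 0.093 0.05 ] [0.654 0.25  0.101]
tall 64 [ 0.73409298 -0.07074431  0.15006017] [ 0.75828885 -0.04639576  0.15654633]
mid [ 507.2 -410.7  126. ]
green [ 504.6 -510.1  126.1]
```

The obstacles are at most 0.157 m high and the fingertips travel at 0.208 m. I'll move above the blue pair at the current height and narrow the fingers to about 45 mm.

```bash
python3 -m pendant '[0,0,0,13,-10,0,1, 0,0,0,38,-31,0,1, 0,0,0,68,-55,0,0.06, 0,0,0,99,-80,0,0.06, 0,0,0,130,-105,0,0.06, 0,0,0,161,-130,0,0.06, 0,0,0,192,-155,0,0.06, 0,0,0,223,-180,0,0.06, 0,0,0,254,-205,0,0.06, 0,0,0,285,-230,0,0.06, 0,0,0,316,-255,0,0.06, 0,0,0,347,-280,0,0.06, 0,0,0,378,-305,0,0.06, 0,0,0,409,-330,0,0.06, 0,0,0,440,-355,0,0.06, 0,0,0,470,-380,0,0.06, 0,0,0,490,-398,0,0.06, 0,0,0,502,-407,0,0.06, 0,0,0,507,-411,0,0.06, 0,0,0,507,-411,0,0.06]' 20
python3 - <<'E'
from h import *
from rig import arm
p,d=vision.read_camera("scene");cv2.imwrite("pics/s1.png",p)
p,d=vision.read_camera("top");cv2.imwrite("pics/t1.png",p)
s=arm.observe();R=np.array(s["orientation"]);p=np.array(s["position"])
print(s["clock"],p,R.round(4),s["force"],s["gripper_width"])
for nm,t in {"mid":(.5463,-.0658,.10)}.items(): print(nm,(R.T@(np.array(t)-p)*1000).round(1))
E
```

```text
clock: 1.77
position: [0.5466, -0.0648, 0.2257]
orientation: [[0.961, 0.278, -0.001], [0.278, -0.961, 0.001], [-0.0, -0.001, -1.0]]
force: [0.3, 0.4, 0.3]
gripper_width: 0.0451
1.8667 [ 0.54561362 -0.06744025  0.22582019] [[ 9.617e-01  2.742e-01 -1.100e-03]
 [ 2.742e-01 -9.617e-01 -6.000e-04]
 [-1.200e-03  3.000e-04 -1.000e+00]] [ 0.26472562 -0.44128173 -0.17235212] 0.04539461399596772
mid [  1.3  -1.4 125.8]
```

View pics/s1.png

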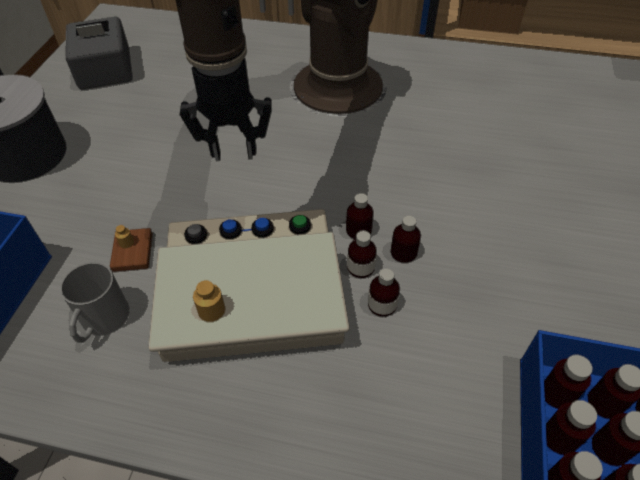

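The gripper stands above the keys, tips at (215,155) and (250,152), opening 45 mm. I'll descend to about 25 mm above the keys and look again.

```bash
python3 -m pendant '[0,0,-0.018,0,0,15,0.06, 0,0,-0.018,0,0,40,0.06, 0,0,-0.018,0,0,65,0.06, 0,0,-0.018,0,0,90,0.06, 0,0,-0.018,0,0,105,0.06, 0,0,-0.018,0,0,112,0.06, 0,0,-0.018,0,0,112,0.06, 0,0,-0.018,0,0,112,0.06]'
python3 - <<'E'
from h import *
from rig import arm
for n in ("scene","top"):
    p,d=vision.read_camera(n)
    x0,y0,x1,y1={"scene":(150,120,350,270),"top":(270,200,430,320)}[n]
    cv2.imwrite(f"pics/{n}2.png",cv2.resize(p[y0:y1,x0:x1],None,fx=4,fy=4,interpolation=cv2.INTER_CUBIC))
s=arm.observe()
print(s["clock"],s["position"],np.array(s["orientation"]).round(4),s["force"],s["gripper_width"])
E
```

```text
clock: 2.53
position: [0.5463, -0.0673, 0.1147]
orientation: [[0.957, 0.291, 0.0], [0.291, -0.957, -0.0], [0.0, 0.0, -1.0]]
force: [0.8, 0.0, 0.1]
gripper_width: 0.0456
2.6333 [ 0.5470508  -0.06676717  0.11553372] [[ 9.565e-01  2.917e-01  2.100e-03]
 [ 2.917e-01 -9.565e-01 -4.000e-04]
 [ 1.900e-03  1.000e-03 -1.000e+00]] [-0.14474316  1.16055127  0.19158271] 0.04554143762264303
```

View pics/scene2.png

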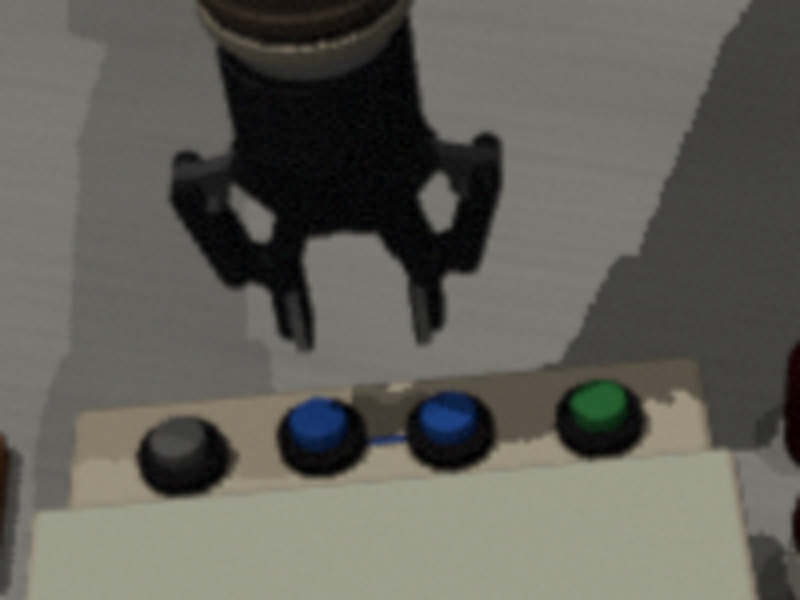

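View pics/top2.png

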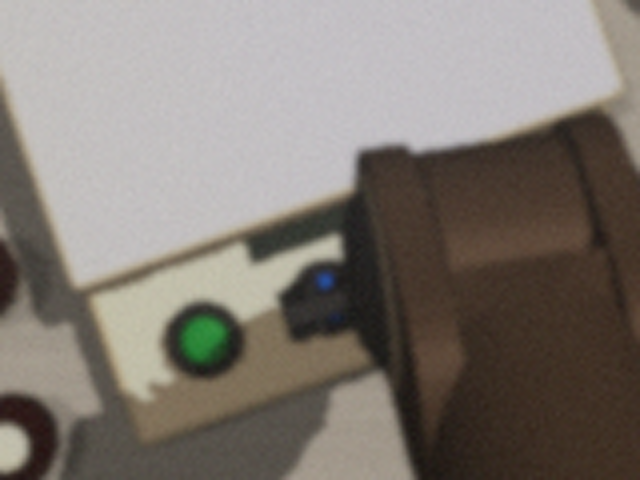

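Both fingers hang over the deck, with tips near scene pixels (225,207) and (256,205). I'll compare those with where the model predicts them.

```bash
python3 - <<'E'
from h import *
for u,v in ((150+302/4,120+348/4),(150+426/4,120+340/4)):
    for z in(.098,.103): print(u,v,z,ray("scene",u,v,z).round(4))
m=np.array([.5465,-.067]);y=np.array([.2917,-.9565])
for k in(22.5,30,37):print(k,m+y*k/1000,m-y*k/1000)
E
```

```text
225.5 207.0 0.098 [ 0.5382 -0.1011  0.098 ]
225.5 207.0 0.103 [ 0.5425 -0.0989  0.103 ]
256.5 205.0 0.098 [ 0.5217 -0.0472  0.098 ]
256.5 205.0 0.103 [ 0.526  -0.0454  0.103 ]
22.5 [ 0.55306325 -0.08852125] [ 0.53993675 -0.04547875]
30 [ 0.555251 -0.095695] [ 0.537749 -0.038305]
37 [ 0.5572929 -0.1023905] [ 0.5357071 -0.0316095]
```

```bash
python3 - <<'E'
from h import *
p,d=vision.read_camera("scene");n="scene"
c=vision.calibration(n);K=c["camera_matrix"];R=np.array(c["attitude"])
v,u=np.mgrid[:480,:640]
P=np.stack([(u-K[0,2])/K[0,0]*d,-(v-K[1,2])/K[1,1]*d,-d],-1)@R.T+c["position"]
m=np.array([.5465,-.067]);ya=np.array([.2917,-.9565]);xa=np.array([.9565,.2917])
x=(P[...,:2]-m)@xa*1000;y=(P[...,:2]-m)@ya*1000;z=P[...,2]*1000
for cc in((216,232),(246,264)):
  print(cc)
  for r in range(196,212,2):
    print(r,[(uu,int(x[r,uu]),int(y[r,uu]),int(z[r,uu])) for uu in range(*cc,2) if z[r,uu]>75])
E
```

```text
(216, 232)
196 [(218, 5, 34, 151), (220, 7, 31, 152), (222, 12, 26, 158), (224, 10, 23, 155), (226, 6, 21, 150)]
198 [(218, 667, -92, 826), (220, 7, 31, 147), (222, 10, 27, 151), (224, 10, 24, 150), (226, 11, 21, 151), (228, -10, 21, 128)]
200 [(220, 8, 32, 144), (222, 9, 28, 145), (224, 12, 24, 148), (226, 9, 21, 144), (228, -7, 21, 126)]
202 [(220, 7, 33, 138), (222, 9, 29, 140), (224, 10, 25, 141), (226, 12, 22, 142), (228, 0, 21, 128)]
204 [(222, 8, 30, 134), (224, 11, 26, 137), (226, 10, 23, 135), (228, 3, 20, 128)]
206 [(224, 10, 27, 130), (226, 10, 23, 130), (228, 8, 20, 128)]
208 []
210 []
(246, 264)
196 [(254, 11, -26, 152), (256, 11, -30, 152), (258, 6, -33, 146), (260, 7, -36, 146)]
198 [(254, 12, -26, 148), (256, 667, -92, 826), (258, 5, -32, 140), (260, 8, -36, 142)]
200 [(254, 12, -26, 143), (256, 11, -29, 141), (258, 6, -32, 136), (260, 5, -35, 135)]
202 [(254, 11, -25, 137), (256, 13, -29, 138), (258, 6, -31, 131), (260, 8, -35, 132)]
204 [(254, 12, -25, 133), (256, 12, -28, 133)]
206 [(254, 10, -24, 125)]
208 [(262, 667, -92, 826)]
210 []
```

Depth puts the tips at z≈0.127 (57 mm above the caps), while the tool model gives about 0.10 (30 mm). The lateral placement agrees in both. I'll descend 25 mm, which is safe either way, and check again.

```bash
python3 -m pendant '[0,0,0,0,0,8,0.06, 0,0,0,0,0,16,0.06, 0,0,0,0,0,21,0.06, 0,0,0,0,0,24,0.06, 0,0,0,0,0,24,0.06, 0,0,0,0,0,24,0.06]'
python3 - <<'E'
from h import *
from rig import arm
p,d=vision.read_camera("scene");n="scene"
x0,y0,x1,y1=(180,150,300,240)
cv2.imwrite("pics/s3.png",cv2.resize(p[y0:y1,x0:x1],None,fx=6,fy=6,interpolation=cv2.INTER_CUBIC))
s=arm.observe();print(s["position"],s["force"],s["clock"])
c=vision.calibration(n);K=c["camera_matrix"];R=np.array(c["attitude"])
v,u=np.mgrid[:480,:640]
P=np.stack([(u-K[0,2])/K[0,0]*d,-(v-K[1,2])/K[1,1]*d,-d],-1)@R.T+c["position"]
for uu,vv in((229,222),(262,220),(230,160),(215,165)):print(P[vv,uu].round(3))
E
```

```text
clock: 3.18
position: [0.5461, -0.0661, 0.0898]
orientation: [[0.956, 0.293, -0.001], [0.293, -0.956, 0.0], [-0.001, -0.0, -1.0]]
force: [0.3, -0.7, 0.6]
gripper_width: 0.0452
[ 0.54635972 -0.06612169  0.09012394] [-0.56857224  0.69194598  0.18286135] 3.2333
[ 0.549 -0.095  0.07 ]
[ 0.533 -0.036  0.072]
[ 0.581 -0.055  0.26 ]
[ 0.578 -0.084  0.241]
```

View pics/s3.png

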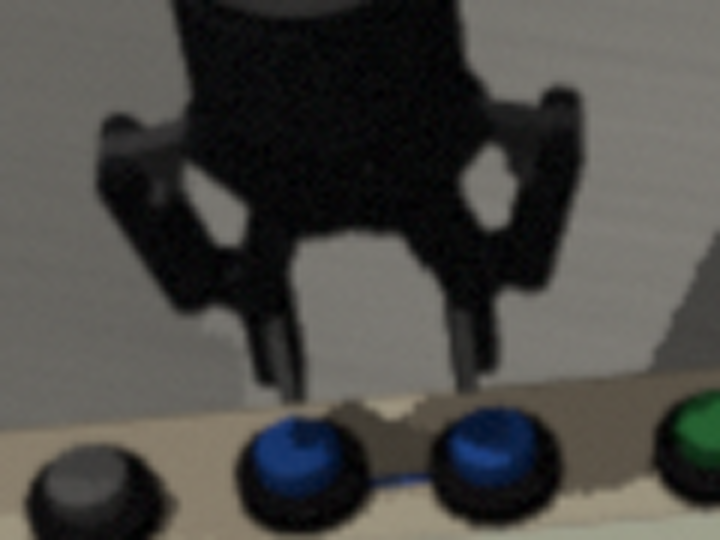

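The tips are still clearly above the caps, and sit symmetrically about 5 mm inside each cap's centre. I'll widen to about 54 mm and descend in guarded steps.

```bash
python3 -m pendant '[0,0,0,0,0,0,0.28, 0,0,0,0,0,3,0.28, 0,0,0,0,0,6,0.28, 0,0,0,0,0,9,0.28, 0,0,0,0,0,11,0.28, 0,0,0,0,0,12,0.28, 0,0,0,0,0,12,0.28]'
python3 - <<'E'
from h import *
from rig import arm
p,d=vision.read_camera("scene")
x0,y0,x1,y1=(180,150,300,240)
cv2.imwrite("pics/s4.png",cv2.resize(p[y0:y1,x0:x1],None,fx=6,fy=6,interpolation=cv2.INTER_CUBIC))
p,d=vision.read_camera("top")
cv2.imwrite("pics/t4.png",cv2.resize(p[230:310,300:420],None,fx=6,fy=6,interpolation=cv2.INTER_CUBIC))
s=arm.observe();print(s["position"],s["force"],s["clock"],s["gripper_width"])
E
```

```text
clock: 3.82
position: [0.5461, -0.0662, 0.0778]
orientation: [[0.956, 0.293, -0.001], [0.293, -0.956, 0.0], [-0.001, -0.0, -1.0]]
force: [-0.3, -0.8, -0.0]
gripper_width: 0.0546
[ 0.54632709 -0.06619658  0.07816663] [ 0.68708685  0.55939125 -0.04044014] 3.9167 0.054322098594437165
```

View pics/s4.png

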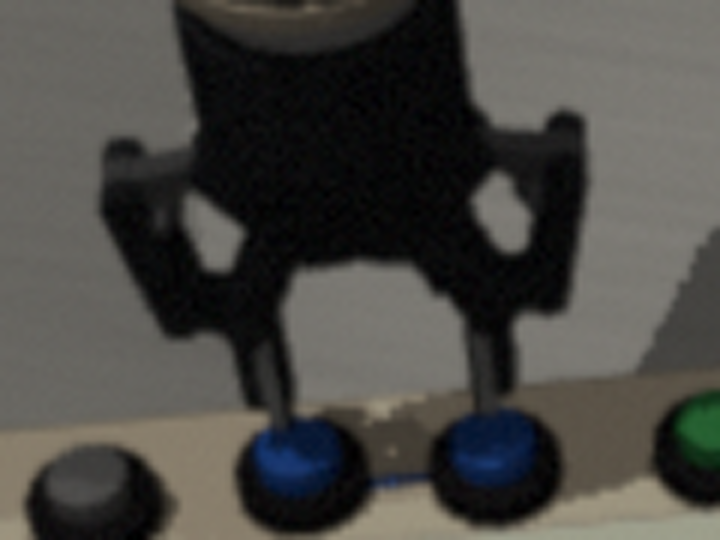

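View pics/t4.png

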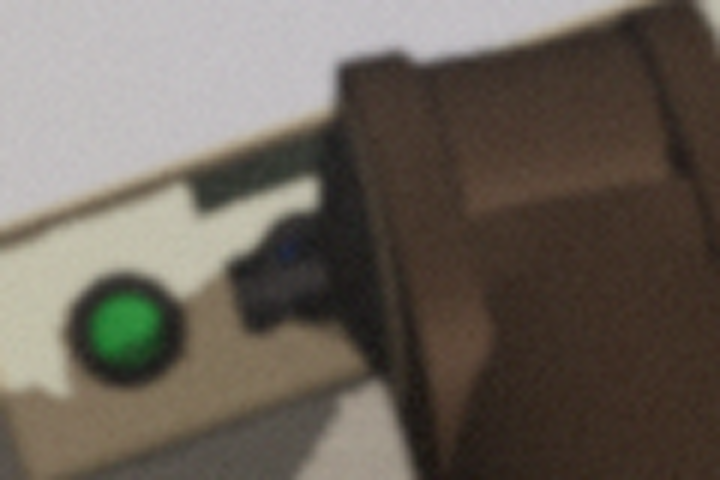

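Both tips are above their caps and there is no contact yet. In the top view I want to check that the fingers are centred fore and aft: the knuckle edge runs from crop (235,265) to (250,330).

```bash
python3 - <<'E'
from h import *
m=np.array([.5463,-.0662]);ya=np.array([.293,-.956]);xa=np.array([.956,.293])
for u,v in((235,265),(250,330)):
  for z in(.08,.11,.14):
    q=ray("top",300+u/6,230+v/6,z);print(z,q.round(4),(q[:2]-m)@xa,(q[:2]-m)@ya)
# tips from scene vs keys
for u,v in((280,428),(487,413)):
  for z in(.08,.085,.09,.095,.1):
    q=ray("scene",180+u/6,150+v/6,z);print(z,((q[:2]-m)@xa).round(4),((q[:2]-m)@ya).round(4))
for q in((.538,-.037),(.5545,-.0947),(.5165,.029)):
    q=np.array(q);print("key",((q-m)@xa).round(4),((q-m)@ya).round(4))
E
```

```text
0.08 [ 0.5385 -0.01    0.08  ] 0.00895403543017149 -0.055989582877634114
0.11 [ 0.5382 -0.0082  0.11  ] 0.00920247779491863 -0.05779189510079755
0.14 [ 0.5379 -0.0064  0.14  ] 0.009450920159665775 -0.059594207323961
0.08 [ 0.5159 -0.0149  0.08  ] -0.014063504648834253 -0.057989071921912015
0.11 [ 0.5161 -0.013   0.11  ] -0.013271405181508718 -0.05974415770746665
0.14 [ 0.5163 -0.0111  0.14  ] -0.012479305714183075 -0.06149924349302126
0.08 0.001 0.0308
0.085 0.0055 0.03
0.09 0.01 0.0292
0.095 0.0144 0.0283
0.1 0.0189 0.0275
0.08 0.0004 -0.032
0.085 0.0048 -0.0324
0.09 0.0093 -0.0328
0.095 0.0138 -0.0332
0.1 0.0182 -0.0336
key 0.0006 -0.0303
key -0.0005 0.0296
key -0.0006 -0.0997
```

The fingers are centred to within 2 mm fore and aft and the tips sit at ±30 mm, which matches the keys. The tips are about 20 mm above the caps, so I'll keep descending.

```bash
python3 -m pendant '[0,0,0,0,0,3,0.28, 0,0,0,0,0,6,0.28, 0,0,0,0,0,9,0.28, 0,0,0,0,0,11,0.28, 0,0,0,0,0,12,0.28, 0,0,0,0,0,12,0.28]'
python3 - <<'E'
from h import *
from rig import arm
p,d=vision.read_camera("scene")
x0,y0,x1,y1=(180,150,300,240)
cv2.imwrite("pics/s5.png",cv2.resize(p[y0:y1,x0:x1],None,fx=6,fy=6,interpolation=cv2.INTER_CUBIC))
s=arm.observe();print(s["position"],s["force"],s["clock"],s["gripper_width"])
E
```

```text
clock: 4.42
position: [0.5461, -0.0662, 0.0658]
orientation: [[0.956, 0.293, -0.001], [0.293, -0.956, 0.0], [-0.001, -0.0, -1.0]]
force: [-0.3, -1.0, -0.3]
gripper_width: 0.0543
[ 0.54621642 -0.06617562  0.0660323 ] [ 0.03721589 -0.56590238 -0.65362835] 4.4667 0.05497482966238041
```

View pics/s5.png

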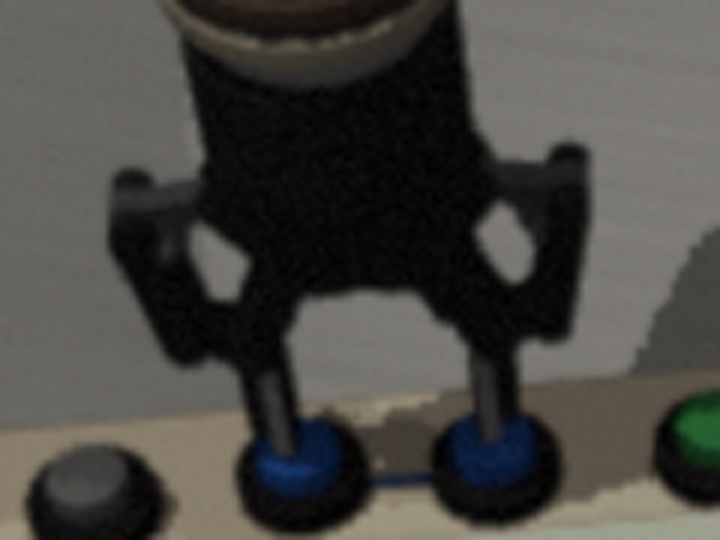

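The tips are right over the caps, a few mm above them. I'll use small guarded steps now to find contact.

```bash
for i in 1; do :; done; python3 -m pendant '[0,0,0,0,0,2,0.28, 0,0,0,0,0,4,0.28, 0,0,0,0,0,4,0.28]' | grep -E 'pos|force'; python3 -m pendant '[0,0,0,0,0,1,0.28, 0,0,0,0,0,2,0.28, 0,0,0,0,0,2,0.28]' | grep -E 'pos|force'
```

```text
position: [0.5461, -0.0662, 0.0618]
force: [-0.8, 0.4, -1.2]
position: [0.5463, -0.0662, 0.0602]
force: [-0.6, 0.9, 2.9]
```

Contact shows at TCP z≈0.060: 2.9 N against 2.4 N expected for both keys starting. I'll press 5 mm smoothly.

```bash
python3 -m pendant '[0,0,0,0,0,2.5,0.28, 0,0,0,0,0,5,0.28, 0,0,0,0,0,5,0.28]' | grep -E 'clock|pos|force'; python3 -m pendant '[0,0,0,0,0,1,0.28, 0,0,0,0,0,1,0.28]' | grep -E 'clock|pos|force';
```

```text
clock: 5.22
position: [0.5464, -0.0662, 0.0553]
force: [-3.1, -0.5, 7.6]
clock: 5.38
position: [0.5465, -0.0662, 0.055]
force: [-3.1, -0.7, 11.5]
```

```bash
python3 -m pendant '[0,0,0,0,0,1,0.28, 0,0,0,0,0,1,0.28]' | grep -E 'clock|pos|force|grip'
python3 - <<'E'
from h import *
from rig import arm
p,d=vision.read_camera("scene")
x0,y0,x1,y1=(180,150,300,240)
cv2.imwrite("pics/s6.png",cv2.resize(p[y0:y1,x0:x1],None,fx=6,fy=6,interpolation=cv2.INTER_CUBIC))
s=arm.observe();print(s["position"],s["force"],s["moment"],s["clock"],s["gripper_width"])
E
```

```text
clock: 5.55
position: [0.5465, -0.0662, 0.0549]
force: [-7.4, 1.3, 21.0]
gripper_width: 0.0547
[ 0.54652659 -0.06624192  0.05491392] [-7.83500203 -0.73050828 21.52312012] [ 0.14425339  1.57076799 -0.02260455] 5.6 0.054926980444795104
```

View pics/s6.png

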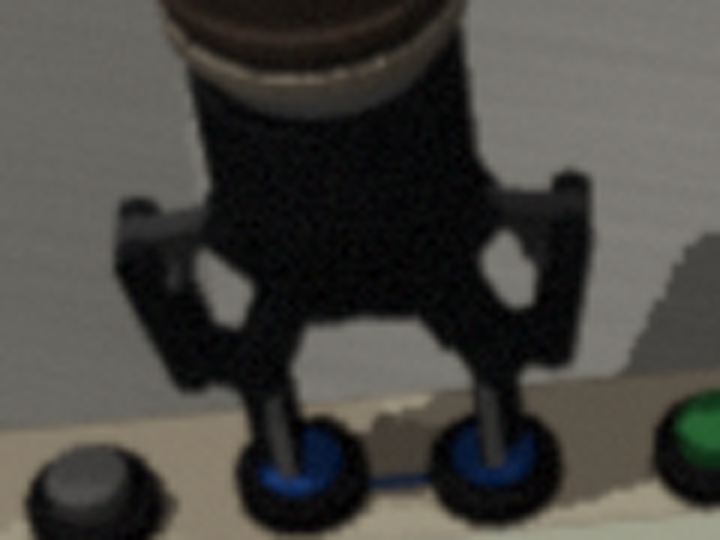

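Both caps have sunk level into their collars. I'll hold here for over 2 s and sample force and moment to check that the load is shared.

```bash
python3 -m pendant '[0,0,0,0,0,0.5,0.28, 0,0,0,0,0,0.5,0.28, 0,0,0,0,0,0.5,0.28, 0,0,0,0,0,0.5,0.28]' | grep -E 'clock|pos|force'
python3 - <<'E'
from h import *
from rig import arm
F=[];M=[]
for i in range(8):
    p,d=vision.read_camera("scene");s=arm.observe();F.append(s["force"]);M.append(s["moment"])
F=np.mean(F,0);M=np.mean(M,0);print(F,M,s["clock"],s["position"])
h=M[1]/-F[0];print(h,M[0]+h*F[1]*-1,M[0]-(-h)*-F[1])
E
python3 -m pendant '[0,0,0,0,0,0,0.28, 0,0,0,0,0,0,0.28, 0,0,0,0,0,0,0.28, 0,0,0,0,0,0,0.28, 0,0,0,0,0,0,0.28, 0,0,0,0,0,0,0.28, 0,0,0,0,0,0,0.28, 0,0,0,0,0,0,0.28, 0,0,0,0,0,0,0.28, 0,0,0,0,0,0,0.28, 0,0,0,0,0,0,0.28, 0,0,0,0,0,0,0.28, 0,0,0,0,0,0,0.28, 0,0,0,0,0,0,0.28, 0,0,0,0,0,0,0.28, 0,0,0,0,0,0,0.28, 0,0,0,0,0,0,0.28, 0,0,0,0,0,0,0.28, 0,0,0,0,0,0,0.28, 0,0,0,0,0,0,0.28]' | grep -E 'clock|pos|force'
```

```text
clock: 5.93
position: [0.5465, -0.0663, 0.0548]
force: [-9.4, 0.5, 25.4]
[-8.52392228  0.38552566 25.64346306] [0.12893981 1.94072678 0.01086919] 6.3333 [ 0.5465489  -0.06623946  0.05483896]
0.2276800176673257 0.04116332200063258 0.04116332200063258
clock: 8.0
position: [0.5466, -0.0662, 0.0548]
force: [-8.4, 0.3, 25.4]
```

The load is balanced: residual moment 0.04 N·m, about 13 N per key. I'll hold a little longer for margin, then lift straight up.

```bash
python3 -m pendant '[0,0,0,0,0,0,0.28, 0,0,0,0,0,0,0.28, 0,0,0,0,0,0,0.28, 0,0,0,0,0,0,0.28, 0,0,0,0,0,0,0.28, 0,0,0,0,0,0,0.28, 0,0,0,0,0,0,0.28, 0,0,0,0,0,0,0.28, 0,0,0,0,0,-5,0.28, 0,0,0,0,0,-15,0.28, 0,0,0,0,0,-30,0.28, 0,0,0,0,0,-45,0.28, 0,0,0,0,0,-60,-1, 0,0,0,0,0,-60,-1, 0,0,0,0,0,-60,-1, 0,0,0,0,0,-60,-1, 0,0,0,0,0,-60,-1, 0,0,0,0,0,-60,-1]'
python3 - <<'E'
from h import *
from rig import arm
p,d=vision.read_camera("scene")
x0,y0,x1,y1=(160,120,340,250)
cv2.imwrite("pics/s7.png",cv2.resize(p[y0:y1,x0:x1],None,fx=4,fy=4,interpolation=cv2.INTER_CUBIC))
for b in blobs(p,(100,120,60),(130,255,255),(170,205,325,250)):print(np.round(b[0],1),b[3],ray("scene",*b[0],.068).round(4))
s=arm.observe();R=np.array(s["orientation"]);q=np.array(s["position"])
print(q,s["clock"],s["gripper_width"],"green",(R.T@(np.array([.5165,.029,q[2]])-q)*1000).round(1))
E
```

```text
clock: 9.5
position: [0.5457, -0.0662, 0.1118]
orientation: [[0.956, 0.293, -0.002], [0.293, -0.956, 0.0], [-0.001, -0.001, -1.0]]
force: [0.3, -0.4, 0.4]
gripper_width: 0.0001
[228.7 224.8] 100.5 [ 0.554  -0.0939  0.068 ]
[261.5 223.7] 94.5 [ 0.5386 -0.0356  0.068 ]
[ 0.54581027 -0.06617263  0.11186059] 9.55 -0.00023669386706786396 green [ -0.2 -99.6   0.1]
```

View pics/s7.png

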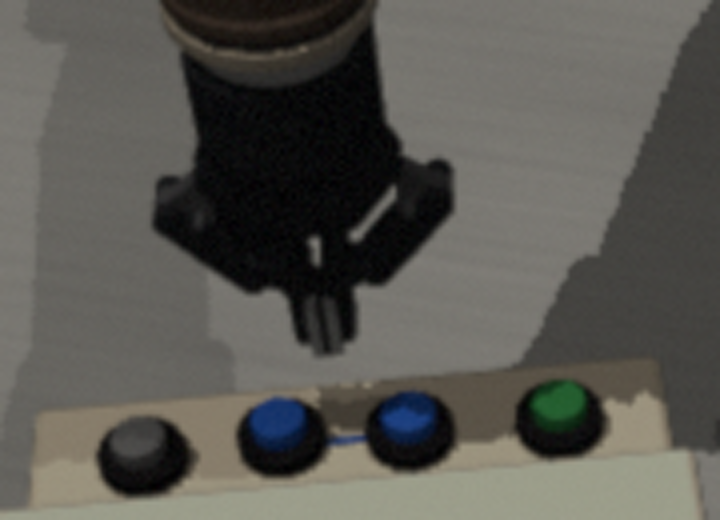

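Both blue keys are back up and the gripper is shut. Next I'll move 100 mm along the row to above the green key, lower to z≈0.09, and look.

```bash
python3 -m pendant '[0,0,0,0,-10,0,-1, 0,0,0,0,-30,0,-1, 0,0,0,0,-50,0,-1, 0,0,0,0,-70,0,-1, 0,0,0,0,-90,0,-1, 0,0,0,0,-100,0,-1, 0,0,0,0,-100,0,-1, 0,0,0,0,-100,8,-1, 0,0,0,0,-100,16,-1, 0,0,0,0,-100,22,-1, 0,0,0,0,-100,22,-1, 0,0,0,0,-100,22,-1]'
python3 - <<'E'
from h import *
from rig import arm
p,d=vision.read_camera("scene")
x0,y0,x1,y1=(220,120,400,250)
cv2.imwrite("pics/s8.png",cv2.resize(p[y0:y1,x0:x1],None,fx=4,fy=4,interpolation=cv2.INTER_CUBIC))
p,d=vision.read_camera("top")
cv2.imwrite("pics/t8.png",cv2.resize(p[220:340,210:400],None,fx=4,fy=4,interpolation=cv2.INTER_CUBIC))
E
```

```text
clock: 10.55
position: [0.5167, 0.0286, 0.0898]
orientation: [[0.957, 0.291, -0.002], [0.291, -0.957, -0.0], [-0.002, -0.0, -1.0]]
force: [-1.1, -0.6, 0.5]
gripper_width: 0.0003
```

View pics/s8.png

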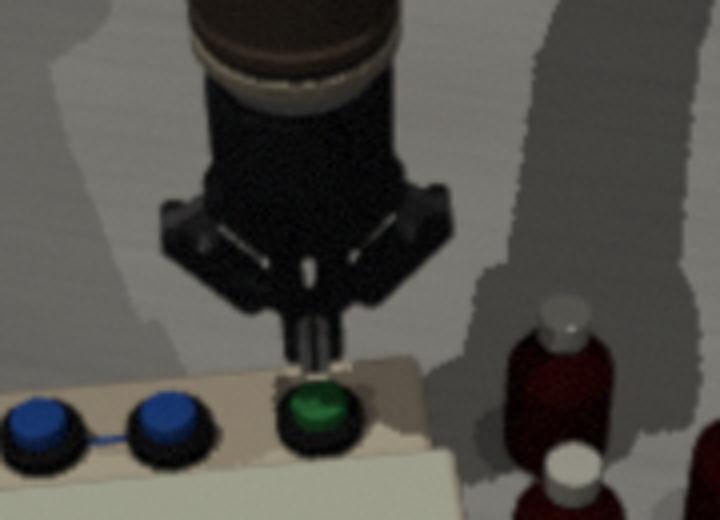

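View pics/t8.png

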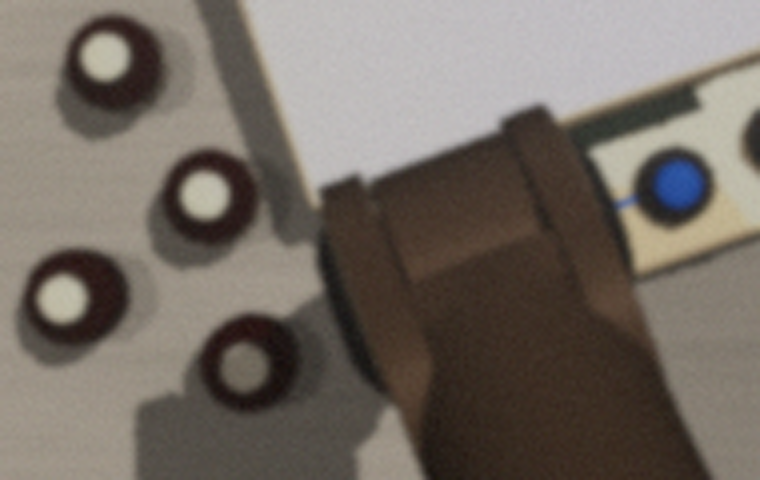

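The shut tips are over the green key and the wrist clears the nearest bottles. I'll descend in guarded steps.

```bash
python3 -m pendant '[0,0,0,0,0,6,-1, 0,0,0,0,0,12,-1, 0,0,0,0,0,18,-1, 0,0,0,0,0,18,-1]' | grep -E 'clock|pos|force'; python3 -m pendant '[0,0,0,0,0,1.5,-1, 0,0,0,0,0,3,-1, 0,0,0,0,0,3,-1]' | grep -E 'pos|force';python3 -m pendant '[0,0,0,0,0,1.5,-1, 0,0,0,0,0,2,-1, 0,0,0,0,0,2,-1]' | grep -E 'pos|force'
```

```text
clock: 10.98
position: [0.5162, 0.0292, 0.0713]
force: [-0.1, 0.2, 1.2]
position: [0.517, 0.0295, 0.0695]
force: [-0.1, -0.7, -0.3]
position: [0.517, 0.0294, 0.0677]
force: [-1.0, 0.1, -0.2]
```

```bash
python3 -m pendant '[0,0,0,0,0,1,-1, 0,0,0,0,0,2,-1, 0,0,0,0,0,2,-1]' | grep -E 'clock|pos|force'; python3 -m pendant '[0,0,0,0,0,1,-1, 0,0,0,0,0,2,-1, 0,0,0,0,0,2,-1]' | grep -E 'pos|force';python3 -m pendant '[0,0,0,0,0,1.5,-1, 0,0,0,0,0,2,-1, 0,0,0,0,0,2,-1]' | grep -E 'pos|force'
```

```text
clock: 11.73
position: [0.517, 0.0294, 0.0655]
force: [-0.7, -0.1, -0.4]
position: [0.5171, 0.0294, 0.0636]
force: [-0.8, -0.5, 1.1]
position: [0.5172, 0.0294, 0.0617]
force: [0.1, -0.3, 2.9]
```

```bash
python3 -m pendant '[0,0,0,0,0,1.5,-1, 0,0,0,0,0,3,-1, 0,0,0,0,0,3,-1]' | grep -E 'clock|pos|force'; python3 -m pendant '[0,0,0,0,0,1,-1, 0,0,0,0,0,1,-1]' | grep -E 'pos|force'; python3 -m pendant '[0,0,0,0,0,0.8,-1, 0,0,0,0,0,0.8,-1]' | grep -E 'pos|force'
```

```text
clock: 12.48
position: [0.5172, 0.0294, 0.059]
force: [-1.2, -0.7, 6.9]
position: [0.5172, 0.0294, 0.0588]
force: [-5.4, -1.6, 16.1]
position: [0.5173, 0.0294, 0.0586]
force: [-6.7, -0.8, 23.6]
```

The green key is bottomed: the force rises steeply to 23.6 N with no further travel. I'll hold for 0.5 s with a picture, then lift away.

```bash
python3 -m pendant '[0,0,0,0,0,0,-1, 0,0,0,0,0,0,-1, 0,0,0,0,0,0,-1, 0,0,0,0,0,0,-1, 0,0,0,0,0,0,-1]' | grep -E 'pos|force'
python3 - <<'E'
from h import *
p,d=vision.read_camera("scene")
cv2.imwrite("pics/s9.png",cv2.resize(p[120:250,220:400],None,fx=4,fy=4,interpolation=cv2.INTER_CUBIC))
E
python3 -m pendant '[0,0,0,0,0,-5,-1, 0,0,0,0,0,-15,-1, 0,0,0,0,0,-30,-1, 0,0,0,0,0,-60,-1, 0,0,0,0,0,-90,-1, 0,0,0,0,0,-125,-1, 0,0,0,0,0,-160,-1, 0,0,0,-30,0,-170,-1, 0,0,0,-60,20,-170,-1, 0,0,0,-90,50,-170,-1, 0,0,0,-105,80,-170,-1, 0,0,0,-110,110,-170,-1, 0,0,0,-110,140,-170,-1, 0,0,0,-110,170,-170,-1, 0,0,0,-110,190,-170,-1, 0,0,0,-110,200,-170,-1, 0,0,0,-110,200,-170,-1, 0,0,0,-110,200,-170,-1]'
python3 - <<'E'
from h import *
for n in("scene","top"):
    p,d=vision.read_camera(n);cv2.imwrite(f"pics/{n}_end.png",p)
    q=cv2.imread(f"pics/{n}0.png")
    roi={"top":(290,235,425,310),"scene":(170,205,325,250)}[n]
    for nm,lo,hi in(("blue",(100,120,60),(130,255,255)),("green",(45,80,40),(90,255,255))):
        print(n,nm,[np.round(b[0],1) for b in blobs(p,lo,hi,roi)])
E
```

```text
position: [0.5173, 0.0294, 0.0586]
force: [-6.7, -0.7, 24.4]
clock: 14.78
position: [0.4701, -0.1931, 0.2266]
orientation: [[0.956, 0.293, -0.001], [0.293, -0.956, 0.001], [-0.0, -0.001, -1.0]]
force: [-0.0, 0.9, -0.0]
gripper_width: 0.0
scene blue [array([228.8, 224.8]), array([261.3, 223.1])]
scene green [array([299.1, 220.4])]
top blue [array([352. , 273.8]), array([379.1, 265.7])]
top green [array([320.9, 284.7])]
```

View pics/s9.png

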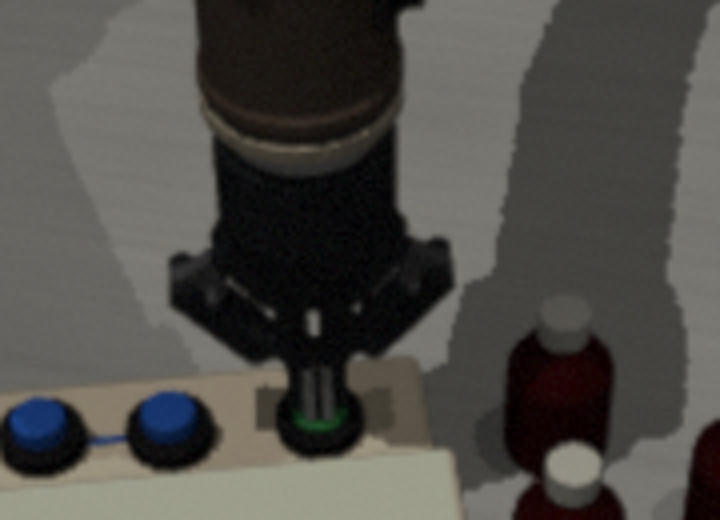

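View pics/scene_end.png

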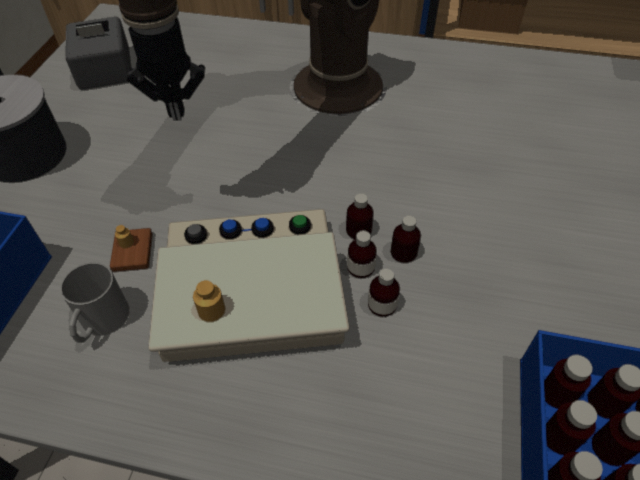

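View pics/top_end.png

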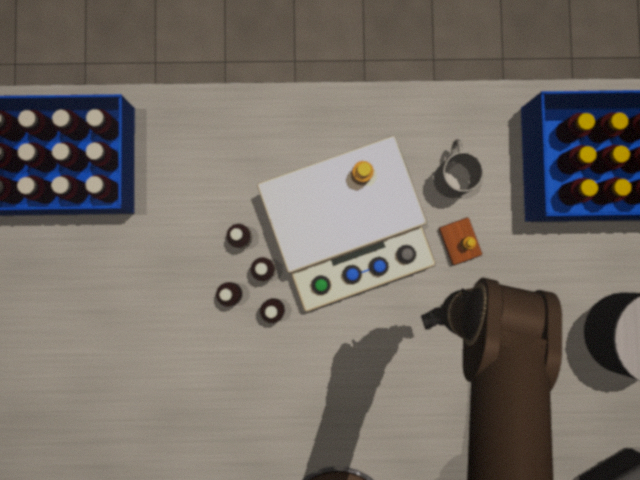

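All the keys are up, with their centres within 0.3 px of the start pictures. The weights, bottles and jug look unmoved, e.g. the weight at top (362,172) and the bottles at (238,236) and (271,311). The arm is clear, so I'm handing in.

```bash
python3 -c "
from rig import arm
print(arm.hand_in())"
```

```text
the job is handed in; nothing more can be done
None
```

The calibration sequence was carried out in the order asked and handed in at about 15 s of the 48 s allowed; no verdict was reported.

- **Blue keys:** I pressed both together, one fingertip on each, until they bottomed. The force settled at about 25 N in total, and the moment reading showed it evenly shared. I held them down for about 3 s, and the picture after the release showed both up again.
- **Green key:** I pressed it with the shut fingertips until it bottomed at about 24 N, held it for about 0.6 s, released it and moved clear.
- **Last checks:** The blue and green key caps were within 0.3 px of where they started. By eye, the weights, bottles and jug had not moved. The grey key was never approached, and the force read about zero at the end.
- **Disagreement:** The fingertips reached about 25 mm less far ahead of the tool point than the stated 17 mm suggested. I went by the depth image and contact force instead, and these agreed with each other.
- **Not measured directly:** There is no key-travel reading, so "fully down" rests on the steep force rise and the pictures. When the fingers first touched the blue keys at the slow contact-finding step, I could not tell whether one was touched slightly before the other.

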